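# Gauge a spacer ring on the stepped mandrel and store it

### The job

Gauge the spacer ring at the right-hand end of the rubber mat, leaving the other two alone: slide it down over the stepped mandrel, pushing the brass sleeve down ahead of it, until it stops on a step, and press it home there with about 10 newtons, never more than 25. Then lift it off so that the sleeve stays as the reading, and lay it over the rack peg that belongs to that step: thin peg for the top step, middle peg for the middle step, thick peg for the bottom step.

Things in the scene. Friction and masses are not known exactly. Their poses are not given: they have to be found in the camera images.
- ring_a: plain aluminium spacer ring, 54 mm outside diameter, 16 mm high, 70 g; bore 20, 28 or 36 mm, different for each of the three rings (which name has which bore is not told). Origin: centre of its underside, z along its axis.
- ring_b: As ring_a.
- ring_c: As ring_a.
- mat: black rubber mat fixed to the table, 85 x 230 x 3 mm; the three rings lie on it in a row along its y axis, 75 mm apart, in any order. The ring to gauge is the one at the -y end of the mat (right-hand end seen from the robot). Origin: centre of the underside, on the table.
- mandrel: fixed steel gauge: round foot, 90 mm diameter, 15 mm high, with an upright stepped mandrel, tip 122 mm over the table. A ring slid down it stops hard on one of three steps, its underside then about 89 (top step), 73 (middle) or 57 mm (bottom) over the table. A scale plate, 32 mm wide, 110 high, stands 59 mm from the axis on the +x side. Origin: on the axis, at table height; z up.
- mandrel_tip (a point): tip of the mandrel, on its axis, 122 mm over the table; 7 mm wide there, 15 mm wide from 12 mm lower. Below that three 45-degree conical steps widen it to 24 mm (from 92 down to 87.5 mm over the table), to 32 mm (75 to 71) and to 40 mm (59 to 55): they stop bores of 20, 28 and 36 mm.
- sleeve (a joint): how far the brass sleeve is pushed down the mandrel, m: 0 at the top (upper face 104 mm over the table) to 0.055; starts at 0 to 0.006. About 4 N of friction (under 6 N); it stays where it is left. With a ring home it reads about 0.015 on the top step, 0.031 on the middle, 0.047 on the bottom one.
- sleeve_top (a point): centre of the upper face of the brass sleeve: a tube round the mandrel, 54 mm outside, 43 mm inside, 16 mm high, with a thin pointer to the scale plate. A ring pushes on this face.
- rack: fixed dark steel plate, 64 x 206 x 10 mm, with three upright steel pegs in a row along its y axis, 72 mm apart, 20 mm high over the plate. Origin: centre of the underside, on the table.
- peg_thin (a point): foot of the thin peg (12 mm diameter) at the plate's top face, 10 mm over the table; at the +y end. For a ring that stops on the top step.
- peg_middle (a point): foot of the middle peg (16 mm diameter), same height. For a ring that stops on the middle step.
- peg_thick (a point): foot of the thick peg (20 mm diameter), same height; at the -y end. For a ring that stops on the bottom step.
Mind the look-alikes: they are no part of the job. What is shaped like the ring_c but red is not meant.

How it is judged:
By the outcome, as a careful person would: the job done as asked, in the order asked, and still so for the second after the job is handed in, with the robot touching nothing.
It also fails if it takes over 58 s, if anything falls off the work surface, if the arm or the gripper's body presses on something with over 40 N, if the wrist force passes 120 N, or if a joint passes its speed limit or range.

### The arm

A 6-joint arm with a two-finger parallel gripper is mounted at the origin on a cart in front of the work surface, level with it; the furniture and walls round the work are solid. World frame = base frame: x ahead of the robot, y to its left, z up, the work surface at z = 0. Lengths are in mm, angles in rad, forces in N, time in s.
With the tool pointing down it reaches from about 350 to 875 mm from the base axis. Payload 4.2 kg.
Tool frame: the origin (TCP) lies at the very end of the fingers, on their centre line; the grasp point (between the pads) lies 19 mm behind it (pinch_z is the distance from the TCP to the grasp point, in mm); z points along the fingers, y is the line along which they close (so a half turn about z gives the same grasp; the last joint's range is limited). The gripper opens to 85 mm and grips with 20 to 120 N. Pads are 22 mm wide; open, the fingers measure 114 mm over their backs; the gripper's body (76 mm by 85 mm) begins 54 mm behind the grasp point. The pads swing forward as they close: fully open they stand 13 mm farther back than shut.
Start: joints at [1.418, 0.385, 0.008, 0, -1.194, -0.259], TCP at [250.129, 572.743, 231.312] pointing down, gripper open.
Joint ranges: [-3.14, 3.14], [-1.21, 2.06], [-1.07, 1.41], [-3.16, 2.05], [-2.99, -0.16], [-3.1, 3.1]. Speed limits (rad/s): [2.79, 2.79, 3.14, 3.14, 3.14, 3.14].

### API

Orientations are given as a unit quaternion [x, y, z, w].
In Python, from bench import * gives the robot as it stands.
- The arm moves only by the tool arm_command, never from a script. Its argument "steps" is one flat list of numbers, 4 for each row, row after row: the shift along the tool's x, y, z in m, then the turn about the tool's z in rad. In form: [tx, ty, tz, roll, tx, ty, tz, roll, ...]. A call has 1 to 20 rows; each row shifts and turns the commanded pose from where the row before left it, along the tool's axes as they then stand; what a row does not reach is not made up. A row lasts 1/8 s, in which the tool goes at most 62.5 mm and 10.7 degrees, less where a joint would pass 70% of its speed; a pose out of reach is approached as far as the arm can. A call with a gripper value outside its range is refused whole. "grip" is the finger opening in m, from 0 to 0.0854, set as the call begins (left out, the last holds). The fingers move at their own pace and stop on an object; the grip force is fixed at half the most. Time passes only in rows, so rows that do not move let the fingers close. It gives the time, the measured TCP pose, the force, the opening and the grip force at its end, in the units of the state.
- read_state(): the state, without advancing time (a new reading comes with each control period).
- get_image(name): name is "side" or "top"; returns the picture (480x640x3 uint8, red, green, blue); there is no depth.
- get_calibration(name): a dict with "camera_matrix" (3x3 intrinsics, pixels), "k1" (the pictures are not rectified: a ray, as slopes to the right and down, at radius r is drawn at 1 + k1 r^2 times it, then the intrinsics apply), "cam_to_world" (4x4, takes a point from camera to world coordinates). Camera axes: x right, y down, z forward; pixel columns grow to the right and rows downward; lengths in mm; the calibration is good to about 2 mm. A picture is of the moment at which its call begins. get_calibration takes no time and is no camera call.
- job_done(): hands the job in; it is judged then, once.
The state is a dict: "clock": time; "joints": joint angles; "joint_vel": joint speeds; "joint_efforts": joint torques, N m; "position": TCP position; "ee_rot": TCP orientation; "contact_force": force on the tool from outside, world axes, zero at the start; "wrist_torque": the same for the moment, N m; "gripper_width": finger opening in mm; "grasp_force": force on a finger pad.
Only numpy, scipy, OpenCV 4.12 (cv2) and the standard library are available. Lean on these libraries where they do the work, as an engineer would, in place of code of your own. Each camera call takes 0.05 s, during which the arm holds its last target. There are 200 camera calls.

## Working session

There is one attempt and no reset: what is moved stays moved. The work goes in short steps, Python scripts to look and compute and a tool call to move; the robot and the scene stay as the last step left them, time stands still between calls to the robot, and variables do not carry over. Pictures are saved under pics/ and viewed, at most 10 in all, crops included, and the job is handed in when it is done.

Besides the shell and the picture viewer there is one more tool, called after "Emit:" as name(argument=value, ...), one argument or row to a line, values as JSON. arm_command: Moves the arm, as the interface text tells. Its arguments: {"type":"object","properties":{"steps":{"type":"array","items":{"type":"number"}},"grip":{"type":"number"}},"required":["steps"]}

```bash
mkdir -p pics
python3 - <<'E'
from bench import *
import cv2
for n in ("top","side"):
    im=get_image(n); cv2.imwrite(f"pics/{n}0.png",im[:,:,::-1]); c=get_calibration(n); print(n,c)
s=read_state(); print(s)
E
```

```text
top {'camera_matrix': array([[461.06952509,   0.        , 326.68570151],
       [  0.        , 461.06952509, 242.04387159],
       [  0.        ,   0.        ,   1.        ]]), 'k1': -0.10414986407990365, 'cam_to_world': array([[ 1.24926338e-02, -9.89809991e-01,  1.41845393e-01,
         3.24688367e+02],
       [-9.99803756e-01, -1.01836538e-02,  1.69924445e-02,
         1.01760381e+01],
       [-1.53747870e-02, -1.42029837e-01, -9.89742967e-01,
         1.22214521e+03],
       [ 0.00000000e+00,  0.00000000e+00,  0.00000000e+00,
         1.00000000e+00]])}
side {'camera_matrix': array([[584.17917017,   0.        , 323.39148836],
       [  0.        , 584.17917017, 239.5382399 ],
       [  0.        ,   0.        ,   1.        ]]), 'k1': 0.028789744034929444, 'cam_to_world': array([[-9.97894097e-01, -4.33309511e-02,  4.82680080e-02,
         4.49244311e+02],
       [-6.48617554e-02,  6.60056263e-01, -7.48410771e-01,
         9.35215902e+02],
       [ 5.69749541e-04, -7.49965438e-01, -6.61476770e-01,
         9.08415541e+02],
       [ 0.00000000e+00,  0.00000000e+00,  0.00000000e+00,
         1.00000000e+00]])}
{'clock': 0.1, 'joints': array([ 1.41762179e+00,  3.85499359e-01,  6.77241708e-03, -4.14831388e-04,
       -1.19401394e+00, -2.58582460e-01]), 'joint_vel': array([-0.00075479, -0.00112819,  0.00310846,  0.00249588, -0.00049626,
       -0.00080688]), 'joint_efforts': array([-4.83778458e-04, -3.93321168e+01,  1.88928688e+01,  4.19796824e+00,
       -2.60387140e-03,  4.58045633e-06]), 'position': array([249.92900444, 572.28826487, 230.32596412]), 'ee_rot': array([ 9.78865650e-01, -2.04501971e-01, -1.41305134e-04,  9.81081552e-04]), 'contact_force': array([-0.18379258, -0.39887425,  0.02052184]), 'wrist_torque': array([-0.0326899 , -0.02198103,  0.02986144]), 'grasp_force': 0.0, 'gripper_width': 84.99023448694811}
```

View pics/top0.png

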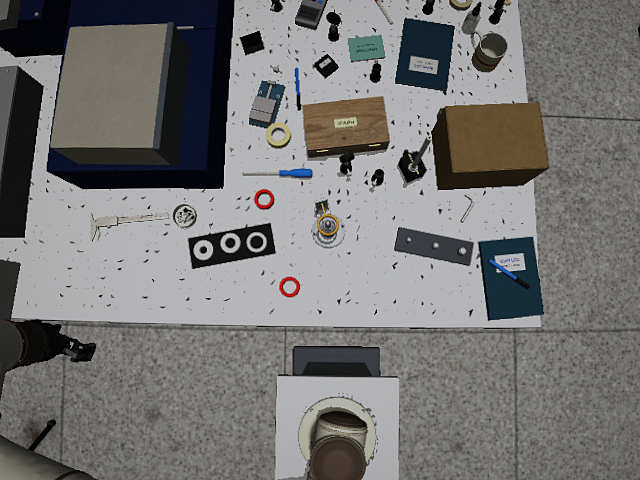

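View pics/side0.png

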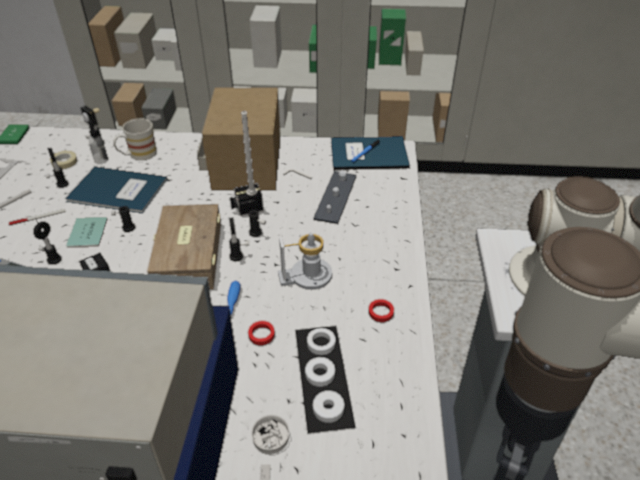

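The top view shows the mat with rings at (203,250), (231,243) and (256,242), the last being the target. The mandrel is at (328,226) and the rack at (435,246). In the side view the target ring is at (321,341), the mandrel at (312,255) and the rack at (336,196).

```bash
cat > h.py <<'E'
from bench import *
import cv2, numpy as np
from scipy.optimize import least_squares
def ray(n,u,v):
    c=get_calibration(n);K=c["camera_matrix"];d=np.array([c["k1"],0,0,0])
    p=cv2.undistortPoints(np.array([[[u,v]]],float),K,d)[0,0]
    T=c["cam_to_world"];r=T[:3,:3]@[p[0],p[1],1];return T[:3,3],r/np.linalg.norm(r)
def onz(n,u,v,z):
    o,r=ray(n,u,v);return o+r*(z-o[2])/r[2]
def tri(a,b):
    (o1,r1),(o2,r2)=ray("top",*a),ray("side",*b)
    t=np.linalg.lstsq(np.c_[r1,-r2],o2-o1,rcond=None)[0]
    p,q=o1+t[0]*r1,o2+t[1]*r2;return (p+q)/2,p-q
def proj(n,P):
    c=get_calibration(n);M=np.linalg.inv(c["cam_to_world"])
    p=cv2.projectPoints(np.array([P],float),cv2.Rodrigues(M[:3,:3])[0],M[:3,3],c["camera_matrix"],np.array([c["k1"],0,0,0]))[0]
    return p[0,0]
E
python3 - <<'E'
import cv2,numpy as np
t=cv2.imread("pics/top0.png");s=cv2.imread("pics/side0.png")
a=cv2.resize(t[190:280,180:340],None,fx=5,fy=5,interpolation=cv2.INTER_CUBIC)
cv2.imwrite("pics/c1.png",a)
b=cv2.resize(s[225:295,270:340],None,fx=5.5,fy=5.5,interpolation=cv2.INTER_CUBIC)
c=cv2.resize(s[160:230,300:370],None,fx=5.5,fy=5.5,interpolation=cv2.INTER_CUBIC)
cv2.imwrite("pics/c2.png",np.hstack([b,c]))
E
```

```text
(no output)
```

View pics/c1.png

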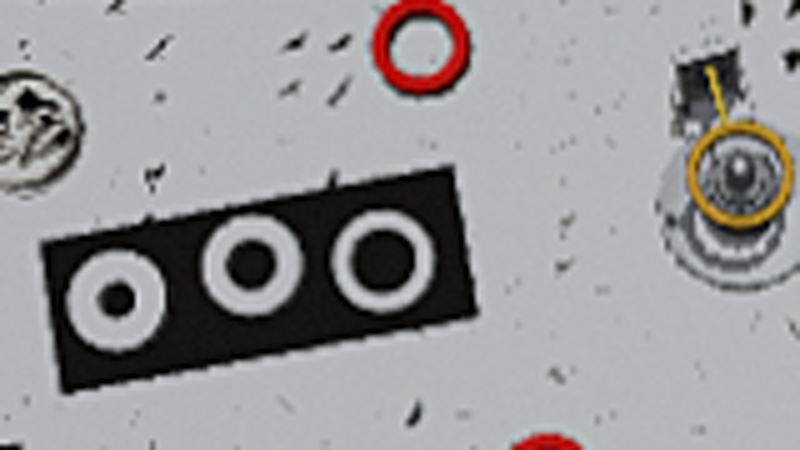

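View pics/c2.png

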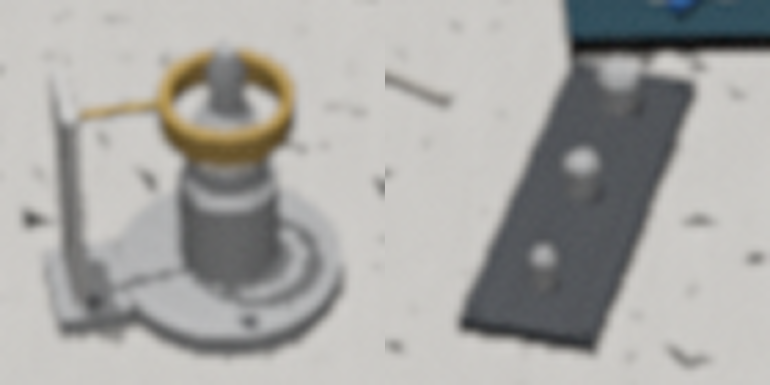

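The crops show the right ring has the largest bore, so I expect the bottom step and the thick peg. The scale plate lies up and slightly left of the mandrel, and the pointer goes that way too. In the side view the thick peg is at about (342.5,175).

```bash
cat > m.py <<'E'
from h import *
def blobs(m,box,amin):
    x0,y0,x1,y1=box;k=np.zeros_like(m);k[y0:y1,x0:x1]=m[y0:y1,x0:x1]
    cs,_=cv2.findContours(k,cv2.RETR_EXTERNAL,cv2.CHAIN_APPROX_NONE);o=[]
    for c in cs:
        f=cv2.drawContours(np.zeros_like(m),[c],-1,1,-1);M=cv2.moments(f,True)
        if M['m00']>=amin:o.append((M['m10']/M['m00'],M['m01']/M['m00'],M['m00']))
    return sorted(o)
E
python3 - <<'E'
from m import *
np.set_printoptions(precision=1,suppress=True)
I={n:cv2.imread(f"pics/{n}0.png") for n in("top","side")}
H={n:cv2.cvtColor(I[n],cv2.COLOR_BGR2HSV) for n in I}
G={n:cv2.cvtColor(I[n],cv2.COLOR_BGR2GRAY) for n in I}
# mat: dark
for n,box in(("top",(180,215,285,275)),("side",(290,322,360,435))):
    d=(G[n]<70).astype(np.uint8)
    x0,y0,x1,y1=box;k=np.zeros_like(d);k[y0:y1,x0:x1]=d[y0:y1,x0:x1]
    c=max(cv2.findContours(k,cv2.RETR_EXTERNAL,cv2.CHAIN_APPROX_NONE)[0],key=cv2.contourArea)
    r=cv2.boxPoints(cv2.minAreaRect(c)) if n=="top" else cv2.approxPolyDP(c,6,True)[:,0]
    print(n,"mat",[onz(n,*p,3)[:2] for p in r])
    f=cv2.drawContours(np.zeros_like(d),[c],-1,1,-1);f=cv2.erode(f,np.ones((3,3)))
    for b in blobs(((G[n]>90)&(f>0)).astype(np.uint8),box,60):print(" ring",b,onz(n,b[0],b[1],11))
for n,box in(("top",(310,200,350,250)),("side",(280,230,340,290))):
    h=H[n];m=((h[...,0]>12)&(h[...,0]<35)&(h[...,1]>110)&(h[...,2]>60)).astype(np.uint8)
    m=cv2.morphologyEx(m,cv2.MORPH_OPEN,np.ones((2,2)))
    for b in blobs(m,box,30):print(n,"sleeve",b,onz(n,b[0],b[1],93))
for n,box in(("top",(385,220,480,275)),("side",(310,165,362,228))):
    d=((G[n]<100)).astype(np.uint8);x0,y0,x1,y1=box;k=np.zeros_like(d);k[y0:y1,x0:x1]=d[y0:y1,x0:x1]
    c=max(cv2.findContours(k,cv2.RETR_EXTERNAL,cv2.CHAIN_APPROX_NONE)[0],key=cv2.contourArea)
    r=cv2.boxPoints(cv2.minAreaRect(c)) if n=="top" else cv2.approxPolyDP(c,4,True)[:,0]
    print(n,"rack",[onz(n,*p,10)[:2] for p in r])
    f=cv2.fillConvexPoly(np.zeros_like(d),cv2.convexHull(c),1);f=cv2.erode(f,np.ones((3,3)))
    for b in blobs(((G[n]>(105 if n=="top" else 135))&(f>0)).astype(np.uint8),box,4):print(" peg",b,onz(n,b[0],b[1],30))
E
```

```text
top mat [array([511.3, 412.9]), array([556.4, 186.1]), array([469.5, 167.2]), array([424.3, 391.4])]
 ring (202.7539432176656, 249.62145110410094, 317.0) [474.3 362.8  11. ]
 ring (229.99373040752351, 242.54545454545453, 319.0) [494.2 289.6  11. ]
 ring (256.08761329305133, 241.7190332326284, 331.0) [497.2 219.3  11. ]
side mat [array([475. , 173.4]), array([490.9, 174.5]), array([471. , 213.5]), array([488.7, 243.6]), array([526.4, 229.3]), array([522.5, 181.7]), array([551.8, 188.7]), array([509.3, 406.7]), array([431.5, 390.3])]
 ring (319.6106442577031, 370.66946778711485, 714.0) [497.9 286.1  11. ]
 ring (328.0426829268293, 405.40487804878046, 820.0) [478.1 358.2  11. ]
top sleeve (328.6795580110497, 225.45580110497238, 362.0) [528.2  25.1  93. ]
side sleeve (303.48387096774195, 240.2258064516129, 31.0) [550.5  17.6  93. ]
side sleeve (311.3820224719101, 251.3370786516854, 89.0) [531.1  51.   93. ]
side sleeve (319.9142857142857, 240.6, 35.0) [515.8  16.5  93. ]
top rack [array([ 477.8, -145.3]), array([ 541.6, -158.5]), array([ 502.7, -362.1]), array([ 439.2, -347.4])]
 peg (408.45454545454544, 239.0, 11.0) [ 505.8 -183.2   30. ]
 peg (435.6470588235294, 244.52941176470588, 17.0) [ 491.9 -254.5   30. ]
 peg (462.48387096774195, 250.3548387096774, 31.0) [ 477.2 -325.2   30. ]
side rack [array([ 432.7, -393.4]), array([ 505.9, -388.6]), array([ 542.4, -154.8]), array([ 486.1, -143.3]), array([ 447.7, -340.9]), array([ 481.7, -329.5]), array([ 502. , -365.1])]
 peg (328.0, 206.0, 9.0) [ 510.2 -182.4   30. ]
 peg (332.6, 172.0, 5.0) [ 506.6 -326.7   30. ]
 peg (335.05882352941177, 188.76470588235293, 17.0) [ 496.5 -253.7   30. ]
 peg (348.80434782608694, 172.09782608695653, 92.0) [ 464.3 -329.    30. ]
```

Emit:
arm_command(
  steps=[0,0,0,0.1605,0,0,0,0.1605,0,0,0,0.1605,0,0,0,0.1605,0,0,0,0.1605,0,0,0,0.1605,0.033,-0.0146,0.009,0,0.033,-0.0146,0.009,0,0.033,-0.0146,0.009,0,0.033,-0.0146,0.009,0,0.033,-0.0146,0.009,0,0.033,-0.0146,0.009,0,0.033,-0.0146,0.009,0,0.033,-0.0146,0.009,0,0.033,-0.0146,0.009,0,0.033,-0.0146,0.009,0,0.033,-0.0146,0.009,0,0.033,-0.0146,0.009,0,0,0,0,0,0,0,0,0],
  grip=0.085,
)

```text
clock: 2.6
position: [499.0, 218.5, 123.2]
ee_rot: [0.773, -0.635, -0.0, 0.0]
contact_force: [-0.5, -0.4, -0.1]
gripper_width: 85.4
grasp_force: 0.0
```

```bash
cat >> h.py <<'E'
from scipy.spatial.transform import Rotation as R
def goto(P,s=None):
    s=s or read_state(); r=R.from_quat(s["ee_rot"]); X=r.as_matrix()[:,0]
    np.set_printoptions(precision=4,suppress=True)
    print("tcp",s["position"],"yaw_x",np.arctan2(X[1],X[0]),"tilt",r.as_matrix()[:,2],"F",s["contact_force"],"t",s["clock"],"w",s["gripper_width"])
    print("tool delta m",r.inv().apply(np.array(P)-s["position"])/1000)
E
python3 -c "
from h import *
goto([499,217.5,60])"
```

```text
tcp [498.9604 218.5288 123.1826] yaw_x -1.375086302729857 tilt [-0.0003 -0.0001 -1.    ] F [-0.485  -0.4282 -0.0923] t 2.6 w 85.38088698707622
tool delta m [0.001  0.0001 0.0632]
```

Emit:
arm_command(
  steps=[0.001,0,0.016,0,0,0,0.02,0,0,0,0.02,0,0,0,0.02,0,0,0,0.02,0,0,0,0.015,0,0,0,0.008,0,0,0,0.002,0,0,0,0,0],
)

```text
clock: 3.72
position: [499.6, 217.8, 2.7]
ee_rot: [0.773, -0.634, 0.0, -0.0]
contact_force: [0.1, 0.1, -0.7]
gripper_width: 84.9
grasp_force: 0.0
```

Emit:
arm_command(
  steps=[0,0,0,0,0,0,0,0,0,0,0,0,0,0,0,0,0,0,0,0,0,0,0,0],
  grip=0.04,
)

```text
clock: 4.47
position: [499.7, 217.7, 3.5]
ee_rot: [0.773, -0.634, 0.0, -0.001]
contact_force: [-1.2, -0.8, 4.7]
gripper_width: 51.2
grasp_force: 61.8
```

Emit:
arm_command(
  steps=[0,0,-0.002,0,0,0,-0.008,0,0,0,-0.02,0,0,0,-0.03,0,0,0,-0.03,0,0,0,-0.03,0,0,0,-0.03,0,0,0,0,0,0,0,0,0],
)

```text
clock: 5.6
position: [498.6, 217.1, 151.7]
ee_rot: [0.773, -0.635, -0.0, 0.001]
contact_force: [-0.2, 0.6, -0.9]
gripper_width: 51.2
grasp_force: 62.5
```

Run:
```python
from h import *
goto([499,217.5,150])
I={}
for n in("top","side"):
    I[n]=get_image(n)[:,:,::-1].copy(); cv2.imwrite(f"pics/{n}1.png",I[n])
    print(n,proj(n,read_state()["position"]))
a=cv2.resize(I["top"][190:270,200:290],None,fx=4.4,fy=4.4,interpolation=cv2.INTER_CUBIC)
u,v=map(int,proj("side",read_state()["position"]))
print(u,v)
b=cv2.resize(I["side"][v-60:v+20,u-45:u+45],None,fx=4.4,fy=4.4,interpolation=cv2.INTER_CUBIC)
cv2.imwrite("pics/c3.png",np.hstack([a,b]))
```

```text
tcp [498.6419 217.0908 151.7451] yaw_x -1.3752319286498882 tilt [-0.0012 -0.0003 -1.    ] F [-0.2026  0.6021 -0.9288] t 5.6 w 51.23028656111097
tool delta m [-0.0003 -0.0004  0.0017]
top [247.2296 232.7358]
side [321.6907 291.0326]
321 291
```

View pics/c3.png

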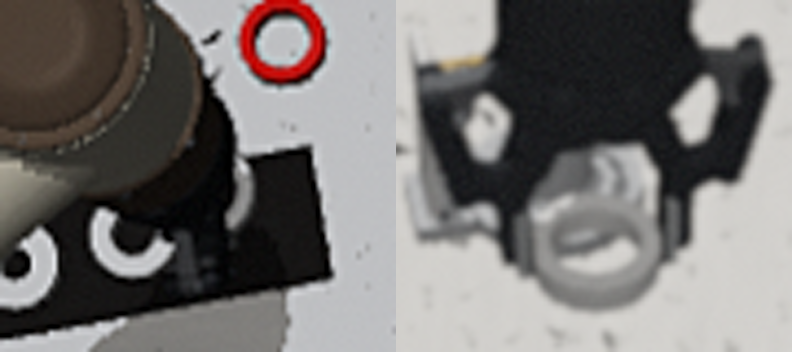

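The side crop shows the ring held level between the pads. Its bore centre is near side pixel (321.7,286.9). The top view is hidden by the arm. I'll quantify the offset of the ring from the TCP.

Run:
```python
from m import *
np.set_printoptions(precision=1,suppress=True)
I=cv2.imread("pics/side0.png");g=cv2.cvtColor(I,cv2.COLOR_BGR2GRAY)
# holes (dark blobs enclosed by rings)
d=(g<85).astype(np.uint8)
for b in blobs(d,(308,330,334,352),20):print("hole0",b,onz("side",b[0],b[1],11))
for box in((308,362,332,380),(316,396,342,414)):
    for b in blobs(d,box,15):print("others hole0",b,onz("side",b[0],b[1],11))
J=cv2.imread("pics/side1.png");g1=cv2.cvtColor(J,cv2.COLOR_BGR2GRAY)
for b in blobs((g1>185).astype(np.uint8),(310,278,333,296),30):print("held hole",b,onz("side",b[0],b[1],159.2))
# sleeve side: tip & brass
h=cv2.cvtColor(I,cv2.COLOR_BGR2HSV);m=((h[...,1]>70)&(h[...,0]>10)&(h[...,0]<35)&(h[...,2]>60)).astype(np.uint8)
ys,xs=np.nonzero(m[225:262,296:330]);print("brass side bbox",xs.min()+296,xs.max()+296,ys.min()+225,ys.max()+225)
k=np.zeros_like(m);k[225:262,298:326]=m[225:262,298:326];M=cv2.convexHull(np.argwhere(k)[:,::-1].astype(np.int32));mm=cv2.moments(M)
c=(mm['m10']/mm['m00'],mm['m01']/mm['m00']);print(c,onz("side",*c,93))
T=cv2.imread("pics/top0.png");print("tri sleeve",tri((328.6,225.5),c))
hT=cv2.cvtColor(T,cv2.COLOR_BGR2HSV);mT=((hT[...,1]>110)&(hT[...,0]>10)&(hT[...,0]<35)).astype(np.uint8)
k=np.zeros_like(mT);k[200:250,310:350]=mT[200:250,310:350]
k2=cv2.morphologyEx(k,cv2.MORPH_CLOSE,np.ones((3,3)));cs,_=cv2.findContours(k2,cv2.RETR_CCOMP,cv2.CHAIN_APPROX_NONE)
for q in cs:
    q=q if len(q)<5 else q;f=cv2.moments(cv2.drawContours(np.zeros_like(k),[q],-1,1,-1),True);print("top contour",f['m00'],f['m10']/f['m00'],f['m01']/f['m00'])
print("tip side hand",tri((327.9,224.4),(311.2,234.5)))
```

```text
hole0 (320.6190476190476, 340.34285714285716, 105.0) [500.9 215.4  11. ]
others hole0 (319.55555555555554, 370.76190476190476, 63.0) [498.  286.3  11. ]
others hole0 (327.8888888888889, 405.4074074074074, 27.0) [478.3 358.2  11. ]
held hole (323.03389830508473, 289.54237288135596, 59.0) [495.9 220.9 159.2]
brass side bbox 296 322 234 254
(310.4393358876118, 244.0136228182205) [534.9  28.5  93. ]
tri sleeve (array([532.1,  25.2,  89.2]), array([-6.3,  0.4, -1.1]))
top contour 387.0 327.41602067183464 223.58397932816538
top contour 266.0 327.67293233082705 224.41729323308272
top contour 2.0 338.0 201.5
tip side hand (array([529.9,  26.5, 116.9]), array([-6.5,  0.4, -1.2]))
```

Emit:
arm_command(
  steps=[0,0,0,0.165,0,0,0,0.165,0,0,0,0.165,0,0,0,0.165,0,0,0,0.165,0,0,0,0.165,0,0,0,0.165,0,0,0,0.165,0,0,0,0.165,0.0028,-0.0273,0,0,0.0028,-0.0273,0,0,0.0028,-0.0273,0,0,0.0028,-0.0273,0,0,0.0028,-0.0273,0,0,0.0028,-0.0273,0,0,0.0028,-0.0273,0,0,0,0,0,0,0,0,0,0],
)

```text
clock: 7.95
position: [533.3, 28.6, 151.6]
ee_rot: [-0.14, 0.99, -0.0, -0.001]
contact_force: [0.4, -0.1, -1.9]
gripper_width: 51.3
grasp_force: 62.6
```

Run:
```python
from h import *
goto([532.3,27.8,140])
I=get_image("side")[:,:,::-1].copy(); cv2.imwrite("pics/side2.png",I)
T=get_image("top")[:,:,::-1].copy(); cv2.imwrite("pics/top2.png",T)
s=read_state()["position"];print(proj("side",s),proj("top",s))
b=cv2.resize(I[200:290,270:350],None,fx=5,fy=5,interpolation=cv2.INTER_CUBIC)
a=cv2.resize(T[180:270,280:350],None,fx=5,fy=5,interpolation=cv2.INTER_CUBIC)
cv2.imwrite("pics/c4.png",np.hstack([b,a]))
```

```text
tcp [533.2598  28.6259 151.5938] yaw_x -2.859951395018574 tilt [-0.0014 -0.0004 -1.    ] F [ 0.4024 -0.0847 -1.9485] t 7.95 w 51.33963722504479
tool delta m [ 0.0011 -0.0005  0.0116]
[310.7333 222.5427] [326.7403 218.8666]
```

View pics/c4.png

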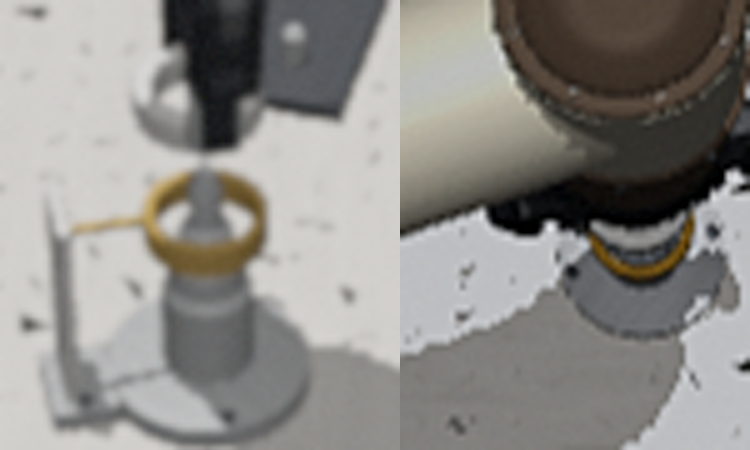

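The crop shows the held ring centred at side pixel (309.4,219.3) and the sleeve centred at (310.7,244.2). I'll compare the two through the same camera.

Run:
```python
from h import *
print("ring",onz("side",309.4,219.3,159),"sleeve93",onz("side",310.7,244.2,93),"sleeve95",onz("side",310.7,244.2,95))
print("tip",onz("side",205/5-.4+270,168/5-.4+200,122))
I=cv2.imread("pics/side2.png");h=cv2.cvtColor(I,cv2.COLOR_BGR2HSV);m=(h[...,1]>70)&(h[...,0]>10)&(h[...,0]<35)
for y in range(232,258,3):
  x=np.nonzero(m[y,296:330])[0];print(y,x.min()+296 if len(x) else 0,x.max()+296 if len(x) else 0)
g=cv2.cvtColor(I,cv2.COLOR_BGR2GRAY)
for y in range(210,232,4):print(y,g[y,292:330])
```

```text
ring [536.11630624  27.53160386 159.        ] sleeve93 [534.27256226  29.08022901  93.        ] sleeve95 [534.06401031  31.30274165  95.        ]
tip [534.2086081   27.47178835 122.        ]
232 0 0
235 305 316
238 300 320
241 299 322
244 296 322
247 300 322
250 301 320
253 304 317
256 0 0
210 [207 205 201 195 198 203 206 207 209 206 195 170 150 137 107  59  29  21
  25  25  25  27  27  26  29  31  23  22  22  29  60  85  91  90  91  97
 100  98]
214 [207 207 207 204 205 209 213 211 194 156 123 113 115 109  89  49  27  17
  22  25  28  28  34  32  33  36  29  26  28  42  68  88  91  91  90  93
  91  91]
218 [206 207 204 198 193 204 213 202 163 128 147 177 195 204 195 151  85  41
  25  23  29  32  33  30  26  29  36  47  57  73  93  91  90  90  93  94
  94  91]
222 [206 205 206 200 174 137 123 132 142 148 151 154 159 168 165 140 108  89
  60  28  23  26  24  25  41  72 109 126 120 115 144 175 172 154 142 138
 127 105]
226 [205 205 206 206 204 193 169 142 120 117 119 121 124 127 119 103  95  89
  59  32  25  29  26  27  37  68  99 121 151 185 203 207 207 207 208 208
 207 208]
230 [206 207 206 206 206 206 207 208 208 208 204 197 186 181 173 164 155 138
 116 109 115 130 142 151 161 179 197 205 208 206 206 203 201 201 204 207
 208 207]
```

Emit:
arm_command(
  steps=[0.0016,0.0015,0,0,0,0,0.006,0,0,0,0.006,0,0,0,0.006,0,0,0,0.006,0,0,0,0.005,0,0,0,0.005,0,0,0,0.005,0,0,0,0.005,0,0,0,0,0,0,0,0,0],
)

```text
clock: 9.43
position: [531.8, 29.5, 108.4]
ee_rot: [-0.14, 0.99, -0.0, 0.0]
contact_force: [0.0, 0.5, 0.1]
gripper_width: 51.4
grasp_force: 62.6
```

Emit:
arm_command(
  steps=[0,0,0.0015,0,0,0,0.0015,0,0,0,0.0015,0,0,0,0.0015,0,0,0,0.0015,0,0,0,0.0015,0,0,0,0.0015,0,0,0,0.0015,0,0,0,0,0],
)

```text
clock: 10.55
position: [531.8, 29.4, 96.4]
ee_rot: [-0.14, 0.99, -0.0, 0.0]
contact_force: [-1.2, 0.5, 2.2]
gripper_width: 51.3
grasp_force: 62.8
```

Emit:
arm_command(
  steps=[0,0,0.0015,0,0,0,0.0015,0,0,0,0.0015,0,0,0,0.0015,0,0,0,0,0],
)

```text
clock: 11.18
position: [531.8, 29.5, 90.1]
ee_rot: [-0.14, 0.99, 0.0, 0.0]
contact_force: [0.8, -0.4, 1.2]
gripper_width: 51.5
grasp_force: 62.8
```

Emit:
arm_command(
  steps=[0,0,0.0015,0,0,0,0.0015,0,0,0,0.0015,0,0,0,0.0015,0,0,0,0.0015,0,0,0,0.0015,0,0,0,0.0015,0],
)

```text
clock: 12.05
position: [531.8, 29.5, 79.7]
ee_rot: [-0.14, 0.99, 0.0, 0.0]
contact_force: [0.2, 0.3, 2.2]
gripper_width: 51.3
grasp_force: 62.9
```

Run:
```python
from h import *
goto([532,29,57])
I=get_image("side")[:,:,::-1].copy(); cv2.imwrite("pics/side3.png",I)
b=cv2.resize(I[200:290,270:350],None,fx=6,fy=6,interpolation=cv2.INTER_CUBIC)
cv2.imwrite("pics/c5.png",b)
```

```text
tcp [531.7847  29.5093  79.7443] yaw_x -2.8597304802542958 tilt [ 0.0003  0.0001 -1.    ] F [0.1862 0.316  2.2483] t 12.05 w 51.32228579629037
tool delta m [-0.0001 -0.0005  0.0227]
```

View pics/c5.png

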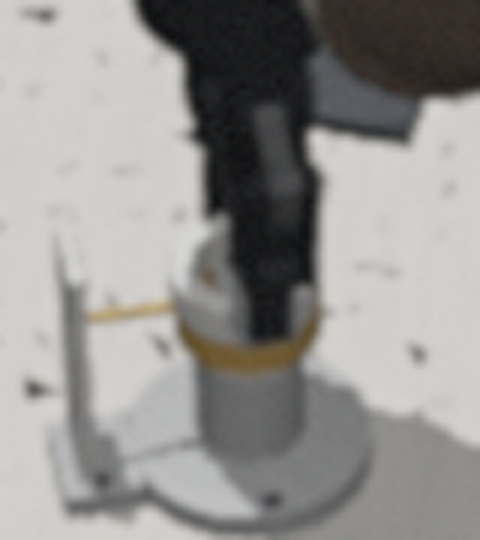

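The side crop shows the ring seated on the brass sleeve, pushing it down evenly. Pointer and scale plate are clear of the fingers.

Emit:
arm_command(
  steps=[0,0,0.0015,0,0,0,0.0015,0,0,0,0.0015,0,0,0,0.0015,0],
)

```text
clock: 12.6
position: [531.7, 29.5, 73.7]
ee_rot: [-0.14, 0.99, 0.0, 0.0]
contact_force: [0.5, -0.2, 2.5]
gripper_width: 51.2
grasp_force: 62.9
```

Emit:
arm_command(
  steps=[0,0,0.001,0,0,0,0.001,0,0,0,0.001,0],
)

```text
clock: 12.98
position: [531.7, 29.5, 70.8]
ee_rot: [-0.14, 0.99, 0.0, 0.0]
contact_force: [0.5, -1.0, 3.0]
gripper_width: 51.1
grasp_force: 62.9
```

Emit:
arm_command(
  steps=[0,0,0.001,0,0,0,0.001,0,0,0,0.001,0,0,0,0.001,0],
)

```text
clock: 13.48
position: [531.7, 29.5, 66.8]
ee_rot: [-0.14, 0.99, 0.0, 0.0]
contact_force: [1.6, -0.6, 3.6]
gripper_width: 51.3
grasp_force: 62.9
```

Emit:
arm_command(
  steps=[0,0,0.001,0,0,0,0.001,0,0,0,0.001,0,0,0,0.001,0,0,0,0.001,0,0,0,0.001,0],
)

```text
clock: 14.22
position: [531.6, 29.5, 60.7]
ee_rot: [-0.14, 0.99, 0.0, -0.0]
contact_force: [0.2, -0.2, 2.4]
gripper_width: 51.3
grasp_force: 62.9
```

Emit:
arm_command(
  steps=[0,0,0.0005,0,0,0,0.0005,0,0,0,0.0005,0],
)

```text
clock: 14.6
position: [531.6, 29.4, 59.3]
ee_rot: [-0.14, 0.99, -0.0, -0.0]
contact_force: [1.1, 0.4, 3.4]
gripper_width: 51.4
grasp_force: 62.9
```

Emit:
arm_command(
  steps=[0,0,0.0005,0,0,0,0.0005,0],
)

```text
clock: 14.85
position: [531.6, 29.4, 58.4]
ee_rot: [-0.14, 0.99, -0.0, -0.0]
contact_force: [0.3, 0.7, 5.1]
gripper_width: 50.9
grasp_force: 63.1
```

Emit:
arm_command(
  steps=[0,0,0.0005,0],
)

```text
clock: 14.98
position: [531.6, 29.2, 58.1]
ee_rot: [-0.141, 0.99, -0.0, -0.0]
contact_force: [-0.6, -0.9, 6.8]
gripper_width: 51.4
grasp_force: 63.2
```

Emit:
arm_command(
  steps=[0,0,0.0004,0,0,0,0,0],
)

```text
clock: 15.22
position: [531.5, 29.1, 57.9]
ee_rot: [-0.141, 0.99, -0.0, -0.0]
contact_force: [-0.4, -0.9, 6.3]
gripper_width: 51.5
grasp_force: 63.2
```

Emit:
arm_command(
  steps=[0,0,0.0003,0,0,0,0,0],
)

```text
clock: 15.48
position: [531.5, 28.9, 57.7]
ee_rot: [-0.141, 0.99, -0.0, -0.0]
contact_force: [-0.6, -2.0, 7.3]
gripper_width: 50.9
grasp_force: 63.3
```

Emit:
arm_command(
  steps=[0,-0.0005,0.0004,0,0,0,0,0],
)

```text
clock: 15.72
position: [531.5, 28.4, 57.3]
ee_rot: [-0.141, 0.99, -0.0, -0.0]
contact_force: [-0.6, -0.5, 7.0]
gripper_width: 51.3
grasp_force: 63.3
```

Emit:
arm_command(
  steps=[0,-0.0003,0.0004,0,0,0,0,0],
)

```text
clock: 15.98
position: [531.6, 28.2, 57.0]
ee_rot: [-0.141, 0.99, -0.0, -0.0]
contact_force: [-1.2, -0.7, 8.3]
gripper_width: 51.4
grasp_force: 63.5
```

Emit:
arm_command(
  steps=[0,-0.0003,0.0005,0,0,0,0,0],
)

```text
clock: 16.23
position: [531.6, 28.1, 56.8]
ee_rot: [-0.141, 0.99, -0.0, -0.0]
contact_force: [-2.1, 0.9, 10.5]
gripper_width: 51.1
grasp_force: 63.7
```

Emit:
arm_command(
  steps=[0,0,0.0004,0,0,0,0,0],
)

```text
clock: 16.48
position: [531.6, 28.1, 56.8]
ee_rot: [-0.141, 0.99, -0.0, -0.0]
contact_force: [-2.7, -0.8, 13.4]
gripper_width: 51.3
grasp_force: 63.9
```

Emit:
arm_command(
  steps=[0,0,0,0,0,0,0,0],
)

```text
clock: 16.73
position: [531.6, 28.1, 56.8]
ee_rot: [-0.141, 0.99, -0.0, -0.0]
contact_force: [-3.7, 0.6, 13.0]
gripper_width: 51.2
grasp_force: 63.9
```

Emit:
arm_command(
  steps=[0,0,-0.002,0,0,0,-0.002,0,0,0,-0.003,0,0,0,-0.005,0,0,0,-0.007,0,0,0,-0.01,0,0,0,-0.01,0,0,0,-0.012,0,0,0,-0.015,0,0,0,-0.02,0,0,0,-0.02,0,0,0,0,0,0,0,0,0],
)

```text
clock: 18.35
position: [531.4, 28.3, 161.0]
ee_rot: [-0.14, 0.99, 0.0, -0.0]
contact_force: [-0.3, -0.1, -1.3]
gripper_width: 51.3
grasp_force: 62.5
```

Run:
```python
from h import *
goto([480,-325,160])
I=get_image("side")[:,:,::-1].copy(); cv2.imwrite("pics/side4.png",I)
b=cv2.resize(I[190:290,260:360],None,fx=6,fy=6,interpolation=cv2.INTER_CUBIC)
cv2.imwrite("pics/c6.png",b)
```

```text
tcp [531.4041  28.3105 161.0101] yaw_x -2.8600958488848613 tilt [-0.0009  0.0001 -1.    ] F [-0.2761 -0.1247 -1.2611] t 18.35 w 51.274616913825454
tool delta m [ 0.1475 -0.3251  0.001 ]
```

View pics/c6.png

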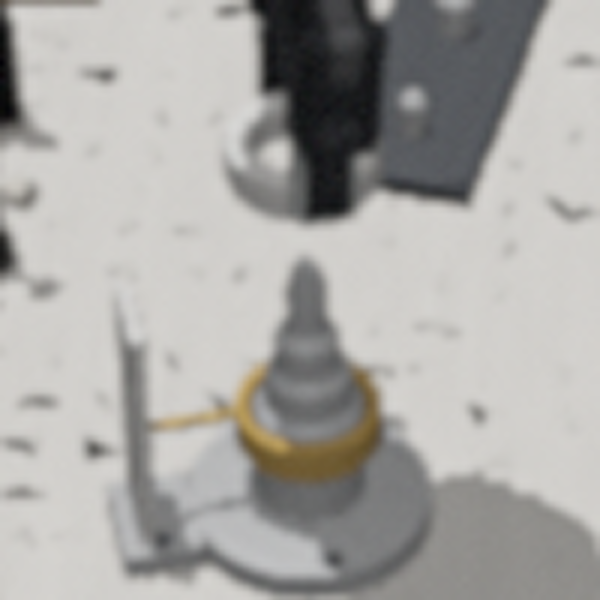

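The crop shows the sleeve left low on the mandrel, at the bottom step with only the two upper cones above it, and the ring lifted clear. The sleeve centre is at about (311.1,259.1).

Emit:
arm_command(
  steps=[0.0124,-0.02704,0,0,0.0124,-0.02704,0,0,0.0124,-0.02704,0,0,0.0124,-0.02704,0,0,0.0124,-0.02704,0,0,0.0124,-0.02704,0,0,0.0124,-0.02704,0,0,0.0124,-0.02704,0,0,0.0124,-0.02704,0,0,0.0124,-0.02704,0,0,0.0124,-0.02704,0,0,0.0124,-0.02704,0,0,0,0,0.04,0,0,0,0.04,0,0,0,0.03,0,0,0,0,0,0,0,0,0],
)

```text
clock: 20.52
position: [479.9, -325.0, 52.1]
ee_rot: [-0.141, 0.99, -0.0, 0.0]
contact_force: [-0.1, 1.3, 0.8]
gripper_width: 51.4
grasp_force: 62.7
```

Run:
```python
from h import *
goto([478.7,-324.7,40])
for z in (45,48,50,52,60): print(z,proj("side",[534.2,28.5,z]))
I=get_image("side")[:,:,::-1].copy(); cv2.imwrite("pics/side5.png",I)
T=get_image("top")[:,:,::-1].copy()
b=cv2.resize(I[130:220,295:375],None,fx=5,fy=5,interpolation=cv2.INTER_CUBIC)
a=cv2.resize(T[210:300,420:490],None,fx=5,fy=5,interpolation=cv2.INTER_CUBIC)
cv2.imwrite("pics/c7.png",np.hstack([b,a]))
```

```text
tcp [ 479.9093 -324.9881   52.0855] yaw_x -2.8592906950035895 tilt [ 0.0008 -0.0007 -1.    ] F [-0.0989  1.253   0.7845] t 20.525 w 51.40816331155449
tool delta m [0.0011 0.0006 0.0121]
45 [311.0638 260.6766]
48 [311.0451 259.6601]
50 [311.0326 258.9806]
52 [311.0201 258.2997]
60 [310.9697 255.5616]
```

View pics/c7.png

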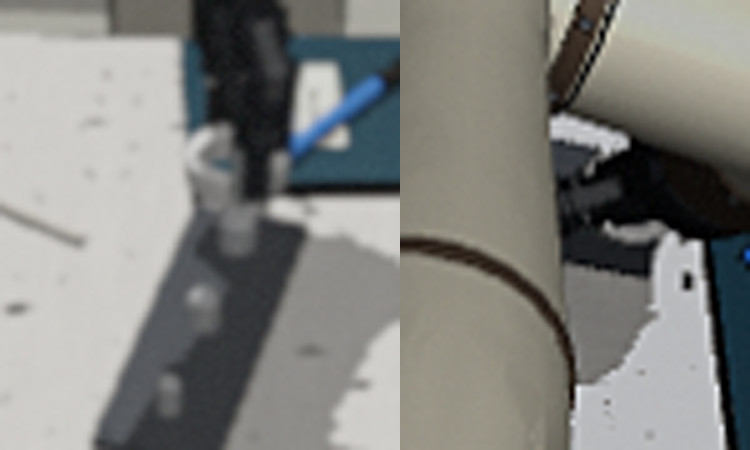

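The crop shows the ring directly over the thick peg, both centred at about crop x 238. The sleeve mid-height comes out at about 49.6 mm, so the reading is about 0.0465, which matches the bottom step.

Emit:
arm_command(
  steps=[0.001,0.0006,0.005,0,0,0,0.005,0,0,0,0.005,0,0,0,0.004,0,0,0,0.003,0,0,0,0.003,0],
)

```text
clock: 21.38
position: [478.2, -324.4, 26.2]
ee_rot: [-0.14, 0.99, -0.0, -0.0]
contact_force: [-0.5, 0.6, -0.8]
gripper_width: 51.5
grasp_force: 62.7
```

Emit:
arm_command(
  steps=[0,0,0.003,0,0,0,0.003,0,0,0,0.003,0,0,0,0.002,0,0,0,0.002,0,0,0,0.001,0,0,0,0,0],
)

```text
clock: 22.25
position: [478.1, -324.4, 12.4]
ee_rot: [-0.14, 0.99, -0.0, 0.0]
contact_force: [0.1, 0.2, 0.0]
gripper_width: 51.5
grasp_force: 62.7
```

Emit:
arm_command(
  steps=[0,0,0.001,0,0,0,0.0005,0,0,0,0,0],
)

```text
clock: 22.62
position: [478.1, -324.3, 10.9]
ee_rot: [-0.14, 0.99, 0.0, -0.0]
contact_force: [0.1, 0.2, -0.6]
gripper_width: 51.3
grasp_force: 62.7
```

Emit:
arm_command(
  steps=[0,0,0.0005,0,0,0,0,0],
)

```text
clock: 22.88
position: [478.2, -324.4, 10.6]
ee_rot: [-0.14, 0.99, -0.0, 0.0]
contact_force: [-0.6, 0.8, 0.3]
gripper_width: 51.3
grasp_force: 62.7
```

Emit:
arm_command(
  steps=[0,0,0,0,0,0,0,0,0,0,0,0,0,0,0,0],
  grip=0.072,
)

```text
clock: 23.38
position: [478.1, -324.4, 10.4]
ee_rot: [-0.14, 0.99, 0.0, 0.0]
contact_force: [0.2, 0.3, 0.0]
gripper_width: 72.2
grasp_force: 0.0
```

Emit:
arm_command(
  steps=[0,0,-0.003,0,0,0,-0.007,0,0,0,-0.02,0,0,0,-0.04,0,0,0,-0.05,0,0,0,-0.05,0,0.05,0,-0.03,0,0.05,0,0,0,0.05,0,0,0,0,0,0,0,0,0,0,0],
)

```text
clock: 24.75
position: [334.2, -366.3, 211.1]
ee_rot: [-0.14, 0.99, -0.001, 0.001]
contact_force: [0.4, 0.3, -0.1]
gripper_width: 71.8
grasp_force: 0.0
```

Run:
```python
from h import *
goto([478.7,-324.7,40])
I=get_image("side")[:,:,::-1].copy(); cv2.imwrite("pics/side6.png",I)
cv2.imwrite("pics/c8.png",cv2.resize(I[150:300,270:390],None,fx=4.5,fy=4,interpolation=cv2.INTER_CUBIC))
```

```text
tcp [ 334.2232 -366.3115  211.1094] yaw_x -2.8600959997437165 tilt [ 0.0013 -0.0009 -1.    ] F [ 0.4489  0.3189 -0.1343] t 24.75 w 71.82032532030026
tool delta m [-0.1502  0.      0.1713]
```

View pics/c8.png

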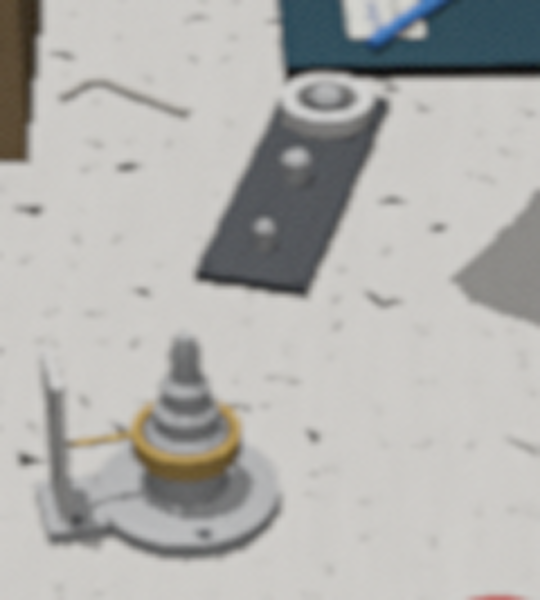

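The crop shows the ring lying flat on the plate over the thick peg, at about side pixel (343,175), and the sleeve still at the bottom step.

```bash
python3 -c "
from bench import *
print(job_done())"
```

```text
the job is handed in; nothing more can be done
None
```

The right-hand ring stopped on the bottom step and was pressed home at about 13 N; it now lies flat over the thick peg, with the sleeve left reading about 0.047, and the job was handed in at about 25 s.

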